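# Draw the jar filler's piston rod partway and hold it for inspection

### The arm

A 7-joint arm with a two-finger parallel gripper is mounted at the origin on a cart in front of the work surface, level with it; the furniture and walls round the work are solid. World frame = base frame: x ahead of the robot, y to its left, z up, the work surface at z = 0. Lengths are in mm, angles in rad, forces in N, time in s.
With the tool pointing down it reaches from about 400 to 900 mm from the base axis. Payload 5.6 kg.
Tool frame: the origin (TCP) lies at the very end of the fingers, on their centre line; the grasp point (between the pads) lies 19 mm behind it (ctrl.grip_point_offset is the distance from the TCP to the grasp point, in mm); z points along the fingers, y is the line along which they close (so a half turn about z gives the same grasp; the last joint's range is limited). The gripper opens to 92 mm and grips with 3 to 60 N. Pads are 20 mm wide; open, the fingers measure 128 mm over their backs; the gripper's body (75 mm by 189 mm) begins 69 mm behind the grasp point.
Start: joints at [1.29, 0.468, -0.012, 1.603, 0.006, 1.071, -0.056], TCP at [153.074, -631.726, 214.592] pointing down, gripper open.
Joint ranges: [-2.53, 2.53], [-0.31, 2.02], [-1.57, 1.55], [0.28, 2.44], [-1.29, 4.43], [0.15, 1.84], [-2.92, 2.92]. Speed limits (rad/s): [2.57, 2.57, 3.14, 3.14, 3.14, 3.14, 3.14].

### API

Orientations are given as a rotation vector (axis times angle).
In Python, from rig import get_obs, imaging, sign_off, ctrl gives the robot as it stands.
- The arm moves only by the tool send_rows, never from a script. Its arguments are lists of equal length, an entry for each row: "slide": the shift along the world's x, y, z as a fraction of full scale, a list of three; "twist": the turn, a rotation vector about the world's x, y, z as a fraction of full scale, a list of three. A call has exactly 8 rows; each row is the pose to reach, as a shift and turn from the pose commanded when the call began; what a row does not reach only later rows make up. Full scale, the value 1, is 150 mm for a shift and 30 degrees for a turn. A row lasts 1/8 s, in which the tool goes at most 62.5 mm and 10.7 degrees, less where a joint would pass 70% of its speed; a pose out of reach is approached as far as the arm can. A call with a number of a shift or a turn outside -1 to 1 is refused whole. A call with a gripper value outside its range is refused whole. "gripper" is the opening, from -1 (shut) to 1 (fully open), set as the call begins (left out, the last holds). The fingers move at their own pace and stop on an object; "grip_force" is the grip in N (left out, the last holds). Time passes only in rows, so rows that repeat a pose let the fingers close, or fill a call up. It gives the time, the measured TCP pose, the force, the opening and the grip force at its end, in the units of the state.
- get_obs(): the state, without advancing time (a new reading comes with each control period).
- imaging.capture(name): name is "side" or "top" or "wrist"; returns the picture (400x640x3 uint8, red, green, blue); there is no depth.
- imaging.camera_info(name): a dict with "K" (3x3 intrinsics, pixels), "camera_from_world" (4x4, takes a point from world to camera coordinates). Camera axes: x right, y down, z forward; pixel columns grow to the right and rows downward; lengths in mm; the calibration is good to about 2 mm. A picture is of the moment at which its call begins: read the wrist's pose just before it. camera_info takes no time and is no camera call; for the wrist camera it gives the pose at the moment of the call.
- sign_off(): hands the job in; it is judged then, once.
The state is a dict: "time": time; "q": joint angles; "qd": joint speeds; "tau": joint torques, N m; "tcp_pos": TCP position; "orientation": TCP orientation; "contact_force": force on the tool from outside, world axes, zero at the start; "moment": the same for the moment, N m; "gripper_width": opening from 0.0 (shut) to 1.0 (fully open); "grasp_force": force on a finger pad.
Only numpy, scipy, OpenCV 4.12 (cv2) and the standard library are available. Lean on these libraries where they do the work, as an engineer would, in place of code of your own. Each camera call takes 0.05 s, during which the arm holds its last target. There are 200 camera calls.

### The job

Slide the grey guard on top of the hand jar filler fully open, then take the piston rod by its black head and draw it about 5 cm straight up, in line with its bore and without forcing it sideways, so that the groove round the rod shows above the block while the rod's lower end stays in the bore. Finish while still gripping the rod and holding it still at that height, with the guard left open; leave the jar, the tub and the tomato where they stand.

Things in the scene. Friction and masses are not known exactly. Their poses are not given: they have to be found in the camera images.
- filler: hand jar filler fixed to the table: plate 200 x 320 x 10 mm, a 64 mm square block with the bore (top 90 mm up, spout toward -x), and four dark steel posts carrying two tracks (top 171 mm up). Origin on the table under the bore axis; z up; +y along the tracks, the way the guard opens. Plate spans y -98 to +223, x -100 to +100 mm; tracks' inner edges at x -80 and +80 mm
- bore_mouth (a point): centre of the bore's mouth in the top of the block, 90 mm above the table, axes as the filler's. The bore is vertical, 21.5 mm wide and 70 mm deep.
- guard (a joint): the guard, a flat grey sheet 170 (x) x 130 (y) x 4 mm, 162 to 166 mm above the table; value in m: 0 = shut over the rod, 0.14 = fully open at its stop (sheet then lies beyond y = +75 mm of the filler). Starts nearly shut, slides to the filler's +y with about 2 N friction, stays where left
- guard_grip (a point): gripping point on the guard's black upright fin, 190 mm above the table. The fin is 12 mm thick along the filler's y, 50 mm wide along x, stands at the middle of the guard, and its top is 202 mm above the table (its foot, 22 mm along y, is 170 mm above it); it moves with the guard.
- rod: the piston rod, loose, about 0.25 kg, in the bore under the guard: steel shaft 20 mm in diameter, 85 mm long, below a black cylindrical head 30 mm in diameter, 45 mm tall. Origin at the centre of its lower end, z up along it. At the start it stands on the bore's floor, lower end 70 mm below the mouth, 20 mm above the table; groove round the shaft 38 to 42 mm above the lower end
- rod_head (a point): middle of the rod's black head, 107.5 mm above the rod's lower end, 22.5 mm below the head's top; at the start 127.5 mm above the table
- jar: a glass jar with a red lid, 65 mm wide, 86 mm tall, standing on the table beside the filler; to be left alone. Origin at its underside.
- tub: a printed food tub, 72 mm wide, 71 mm tall, on the table beside the filler; to be left alone. Origin at its underside.
- tomato: a red tomato, 74 mm wide, 77 mm tall, on the table in front of the filler; to be left alone. Origin at its underside.

How it is judged (in metres and radians):
On the way, in this order (a step that is already met when the one before it is completed fails the run):
1. the guard is slid fully open, the rod still home in its bore (value of joint guard above 0.128 m and z of rod in the frame of bore_mouth below -0.062 m), for 0.2 s.
2. the rod is gripped and on its way up (z of rod in the frame of bore_mouth above -0.055 m and contact force between the fingers and rod above 1 N), for 0.1 s.
At the end, for the whole second after the job is handed in: the guard is open to within 15 mm of its stop; the rod is drawn up 37 to 63 mm (lower end 33 to 7 mm below the bore's mouth), in line with the bore within 0.06 rad and 5 mm, still, and held by the fingers (value of joint guard above 0.125 m and z of rod in the frame of bore_mouth between -0.033 and -0.007 m and angle between the z axis of rod and the z axis of filler, either way round below 0.06 rad and horizontal distance between rod and bore_mouth below 0.005 m and contact force between the fingers and rod above 1 N and linear speed of rod below 0.02 m/s); the arm keeps its last pose, push and grip.
It fails at once if the rod is pulled right out of the bore (z of rod in the frame of bore_mouth above -0.002 m).
It fails at once if the rod is forced hard against its bore (over 40 N) (contact force between rod and filler above 40 N).
It fails at once if the jar is shoved or knocked over (distance of jar from where it was at the start of the episode above 0.03 m or angle between jar's own z axis and vertical above 0.5 rad).
It fails at once if the tub is shoved or knocked over (distance of tub from where it was at the start of the episode above 0.03 m or angle between tub's own z axis and vertical above 0.5 rad).
It fails at once if the tomato is shoved or knocked over (distance of tomato from where it was at the start of the episode above 0.03 m).
It also fails if it takes over 51 s, if anything falls off the work surface, if the arm or the gripper's body presses on something with over 40 N, if the wrist force passes 120 N, or if a joint passes its speed limit or range.

## Working session

There is one attempt and no reset: what is moved stays moved. The work goes in short steps, Python scripts to look and compute and a tool call to move; the robot and the scene stay as the last step left them, time stands still between calls to the robot, and variables do not carry over. Pictures are saved under pics/ and viewed, at most 10 in all, crops included, and the job is handed in when it is done.

Besides the shell and the picture viewer there is one more tool, called by a JSON object that holds its "api" and its "payload", one argument or row to a line. send_rows: Moves the arm, as the interface text tells. Its arguments: {"type":"object","properties":{"slide":{"type":"array"},"twist":{"type":"array"},"gripper":{"type":"number"},"grip_force":{"type":"number"}},"required":["slide","twist"]}

```bash
mkdir -p pics; python3 - <<'E'
from rig import get_obs, imaging, ctrl
import cv2
o=get_obs();print(o['time'],o['tcp_pos'],o['orientation'],o['gripper_width'],ctrl.grip_point_offset)
for n in ('side','top'):
    cv2.imwrite(f'pics/{n}0.png',imaging.capture(n)[:,:,::-1]); i=imaging.camera_info(n);print(n,i['K'].tolist(),i['camera_from_world'].round(4).tolist())
E
```

```text
0.0 [ 152.90810394 -631.16877855  213.63537409] [-3.11771966e+00 -3.72360044e-01  5.39271380e-04] 1.0012328823401249 18.700000000000003
side [[413.7475768850435, 0.0, 321.70144799504334], [0.0, 413.7475768850435, 196.69313476642645], [0.0, 0.0, 1.0]] [[-0.0728, 0.9972, -0.0151, 93.204], [0.5488, 0.0274, -0.8355, -141.3087], [-0.8327, -0.0691, -0.5493, 1350.316], [0.0, 0.0, 0.0, 1.0]]
top [[395.60457463495925, 0.0, 322.560348311783], [0.0, 395.60457463495925, 195.88579846967068], [0.0, 0.0, 1.0]] [[-0.1073, -0.9941, -0.0171, -2.4761], [-0.7704, 0.094, -0.6306, 487.0888], [0.6285, -0.0545, -0.7759, 675.3346], [0.0, 0.0, 0.0, 1.0]]
```

View pics/side0.png

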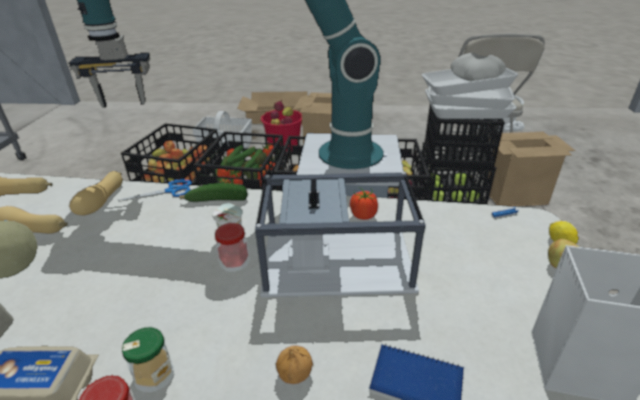

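View pics/top0.png

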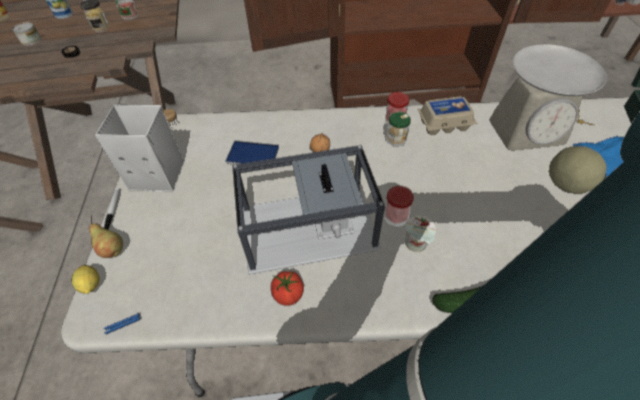

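Side view: the filler frame spans cols 258–422, rows 172–290, with the guard at cols 283–347 and the fin near (314,193). Top view: frame at cols 234–382, fin at (326,178). The guard opens toward world +y, which is right in the side view and left in the top view.

```bash
python3 - <<'E'
import cv2,numpy as np
a=cv2.imread('pics/side0.png')[160:300,250:430];b=cv2.imread('pics/top0.png')[140:275,225:390]
f=lambda c:cv2.resize(c,None,fx=4.4,fy=4.4,interpolation=cv2.INTER_CUBIC)
cv2.imwrite('pics/sc.png',f(a)[:600,:800]);cv2.imwrite('pics/tc.png',f(b)[:600,:800])
E
```

```text
(no output)
```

View pics/sc.png

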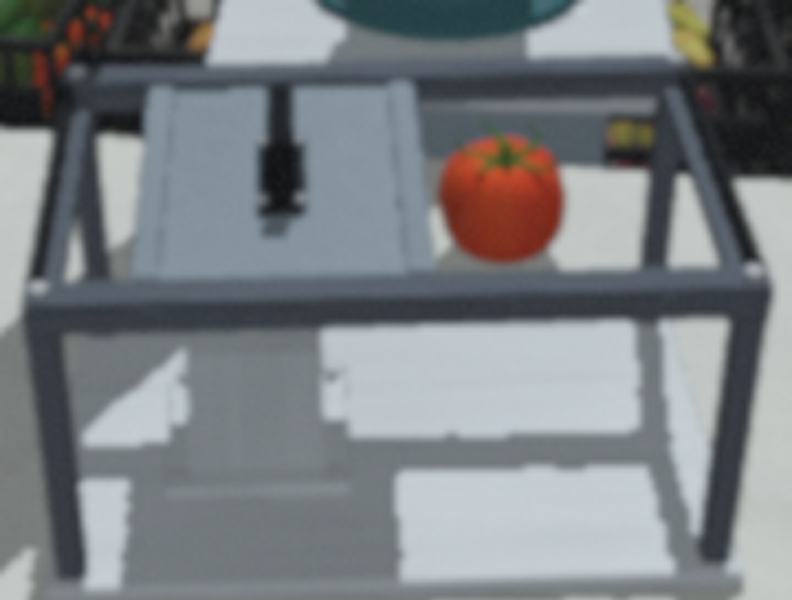

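View pics/tc.png

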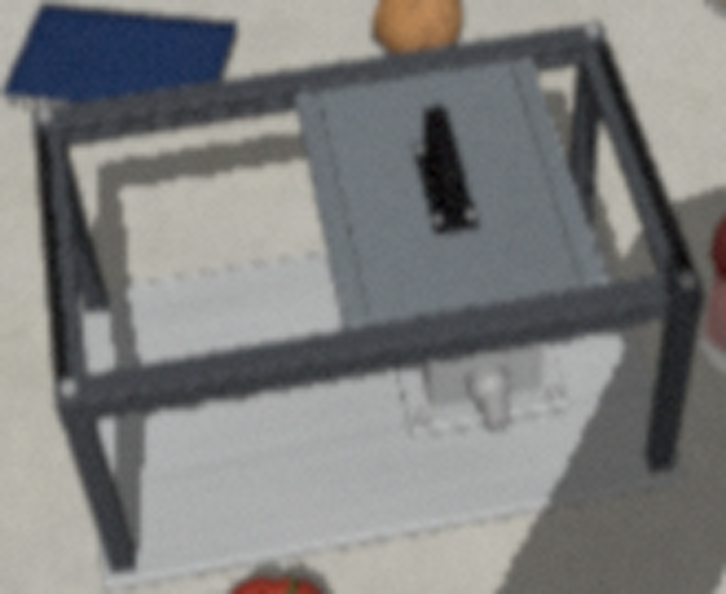

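The crops show four white screw dots at the track corners. Top crop: (595,30), (42,115), (68,385), (688,278). Side crop: (78,72), (38,288), (755,270). The fin's top face is centred near top crop (443,148) and side crop (281,115).

```bash
cat > h.py <<'E'
import numpy as np
from rig import imaging
def ray(n,uv):
    i=imaging.camera_info(n);T=i['camera_from_world'];R=T[:3,:3]
    return -R.T@T[:3,3], R.T@np.linalg.solve(i['K'],[*uv,1])
def plane(n,uv,z):
    c,d=ray(n,uv);return c+d*(z-c[2])/d[2]
def tri(a,b):
    A=0;B=0
    for c,d in (ray('side',a),ray('top',b)):
        d=d/np.linalg.norm(d);P=np.eye(3)-np.outer(d,d);A=A+P;B=B+P@c
    return np.linalg.solve(A,B)
E
python3 - <<'E'
from h import *
t=lambda p:np.array(p)/4.4+[225,140]-0.4
s=lambda p:np.array(p)/4.4+[250,160]-0.4
T=[(688,278),(595,30),(42,115),(68,385)]; S=[(78,72),(38,288),(755,270),(672,72)]
# order: -x-y, +x-y, +x+y, -x+y
PT=np.array([plane('top',t(p),171.5) for p in T]);PS=np.array([plane('side',s(p),171.5) for p in S])
for n,P in(('top',PT),('side',PS)):
    print(n,P.round(1).tolist());e=(P[3]-P[0])+(P[2]-P[1]);yaw=np.arctan2(-e[0],e[1]);m=P.mean(0)
    ey=np.array([-np.sin(yaw),np.cos(yaw)]);print('yaw',yaw,'len',np.linalg.norm(e)/2,'mid',m,'origin',m[:2]-62.5*ey)
    print(np.linalg.norm(P[1]-P[0]),np.linalg.norm(P[2]-P[3]))
for i in range(3):print(tri(s(S[i]),t(T[i])))
print('fin',tri(s((281,115)),t((443,148))),plane('top',t((443,148)),202),plane('side',s((281,115)),202))
# guard edges (z=166): left(+y) edge & right edge
print('guard', [plane('top',t(p),166).round(1) for p in((300,95),(345,325),(530,60),(608,280))],[plane('side',s(p),166).round(1) for p in((148,85),(133,275),(412,85),(432,272))])
E
```

```text
top [[451.2, -178.3, 171.5], [625.3, -162.4, 171.5], [598.5, 134.8, 171.5], [424.0, 117.1, 171.5]]
yaw 0.09098072554541468 len 297.51229422592854 mid [524.75226046 -22.19598587 171.5       ] origin [530.43071434 -84.43749261]
174.80379073649775 175.35665425733555
side [[445.4, -176.6, 171.5], [620.3, -161.0, 171.5], [592.4, 134.1, 171.5], [431.7, 114.3, 171.5]]
yaw 0.07107918116869119 len 293.7603538859264 mid [522.46098527 -22.29791949 171.5       ] origin [526.89969431 -84.64010314]
175.58446035116725 161.8899046343397
[ 449.12147055 -176.65135124  173.92501079]
[ 622.85622957 -161.10599168  173.6300146 ]
[595.79559714 133.77548444 174.11240316]
fin [524.60012152 -68.37733646 198.8907812 ] [521.78931244 -68.18714136 202.        ] [529.60561277 -67.75692946 202.        ]
guard [array([ 6.016e+02, -3.000e-01,  1.660e+02]), array([447.1, -12.4, 166. ]), array([ 612.4, -125.1,  166. ]), array([ 458.8, -141.1,  166. ])] [array([ 447.1, -141.9,  166. ]), array([ 602.1, -124.7,  166. ]), array([440.9, -12.2, 166. ]), array([593.4,   0.7, 166. ])]
```

{"api": "send_rows", "payload": {
  "slide": [
    [0.05,0.1,0.1],
    [0.12,0.22,0.2],
    [0.2,0.35,0.3],
    [0.3,0.5,0.4],
    [0.4,0.65,0.45],
    [0.5,0.8,0.5],
    [0.58,0.9,0.5],
    [0.62,0.94,0.5]
  ],
  "twist": [
    [0,0,-0.04],
    [0,0,-0.08],
    [0,0,-0.12],
    [0,0,-0.16],
    [0,0,-0.2],
    [0,0,-0.24],
    [0,0,-0.28],
    [0,0,-0.28]
  ]
}}

```text
time: 1.1
tcp_pos: [246.8, -489.8, 289.5]
orientation: [-3.138, -0.146, 0.0]
contact_force: [-0.8, -0.4, 0.3]
gripper_width: 0.998
grasp_force: 0.0
```

{"api": "send_rows", "payload": {
  "slide": [
    [0.08,0.12,0],
    [0.16,0.24,0],
    [0.24,0.36,0],
    [0.32,0.48,0],
    [0.4,0.6,0],
    [0.48,0.72,0],
    [0.56,0.84,0],
    [0.62,0.94,0]
  ],
  "twist": [
    [0,0,0],
    [0,0,0],
    [0,0,0],
    [0,0,0],
    [0,0,0],
    [0,0,0],
    [0,0,0],
    [0,0,0]
  ]
}}

```text
time: 2.1
tcp_pos: [339.3, -349.3, 289.3]
orientation: [-3.138, -0.143, 0.001]
contact_force: [0.1, 0.3, 0.0]
gripper_width: 1.0
grasp_force: 0.0
```

{"api": "send_rows", "payload": {
  "slide": [
    [0.08,0.12,0],
    [0.16,0.24,0],
    [0.24,0.36,0],
    [0.32,0.48,0],
    [0.4,0.6,0],
    [0.48,0.72,0],
    [0.56,0.84,0],
    [0.62,0.94,0]
  ],
  "twist": [
    [0,0,0],
    [0,0,0],
    [0,0,0],
    [0,0,0],
    [0,0,0],
    [0,0,0],
    [0,0,0],
    [0,0,0]
  ]
}}

```text
time: 3.1
tcp_pos: [432.4, -208.3, 289.4]
orientation: [-3.138, -0.143, 0.0]
contact_force: [0.0, 0.2, 0.3]
gripper_width: 1.001
grasp_force: 0.0
```

{"api": "send_rows", "payload": {
  "slide": [
    [0.08,0.12,0],
    [0.16,0.24,0],
    [0.24,0.36,0],
    [0.32,0.48,0],
    [0.4,0.6,0],
    [0.5,0.75,0],
    [0.58,0.88,0],
    [0.62,0.94,0]
  ],
  "twist": [
    [0,0,0],
    [0,0,0],
    [0,0,0],
    [0,0,0],
    [0,0,0],
    [0,0,0],
    [0,0,0],
    [0,0,0]
  ],
  "gripper": 0.1
}}

```text
time: 4.1
tcp_pos: [525.5, -66.8, 289.3]
orientation: [-3.138, -0.145, 0.001]
contact_force: [0.0, -0.6, -0.4]
gripper_width: 0.549
grasp_force: 0.0
```

```bash
python3 - <<'E'
from h import *
from rig import get_obs
import cv2
from scipy.spatial.transform import Rotation as R
o=get_obs();M=R.from_rotvec(o['orientation']).as_matrix();print(o['time'],o['tcp_pos'],o['gripper_width'],o['contact_force']);print(M.round(3))
i=imaging.camera_info('wrist');print(i['K'].tolist(),i['camera_from_world'].round(4).tolist())
cv2.imwrite('pics/w1.png',imaging.capture('wrist')[:,:,::-1])
E
```

```text
4.1 [525.45472043 -66.825466   289.3069698 ] 0.5486033030986556 [ 0.0244193  -0.61054025 -0.44387268]
[[ 0.996  0.092 -0.   ]
 [ 0.092 -0.996  0.   ]
 [-0.    -0.    -1.   ]]
[[284.0947693460629, 0.0, 318.36156518233713], [0.0, 284.0947693460629, 194.87771460294493], [0.0, 0.0, 1.0]] [[0.0931, -0.9957, 0.0002, -116.2258], [-0.9524, -0.089, 0.2915, 440.1265], [-0.2902, -0.0274, -0.9566, 613.7199], [0.0, 0.0, 0.0, 1.0]]
```

View pics/w1.png

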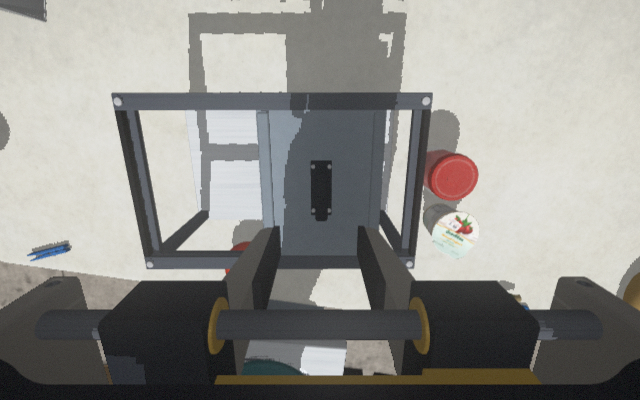

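The wrist view shows the frame screws at (118,102), (428,101), (411,265) and (149,265), with the fin's top centred at about (320,190) between the fingers.

```bash
python3 - <<'E'
from h import *
P=np.array([plane('wrist',p,172.5) for p in((411,265),(428,101),(118,102),(149,265))])
print(P.round(1).tolist());e=(P[3]-P[0])+(P[2]-P[1]);yaw=np.arctan2(-e[0],e[1]);m=P.mean(0)
print(yaw,np.linalg.norm(e)/2,m,m[:2]-62.5*np.array([-np.sin(yaw),np.cos(yaw)]))
print(plane('wrist',(320.5,190),198))
E
```

```text
[[448.5, -180.0, 172.5], [625.1, -162.7, 172.5], [596.3, 132.8, 172.5], [420.4, 117.2, 172.5]]
0.09563020150034768 297.73442367086875 [522.59151244 -23.16973342 172.5       ] [528.55929429 -85.38416566]
[534.47821854 -67.93386542 198.        ]
```

{"api": "send_rows", "payload": {
  "slide": [
    [0,0,-0.1],
    [0,0,-0.2],
    [0,0,-0.32],
    [0,-0.005,-0.44],
    [0,-0.005,-0.56],
    [0,-0.005,-0.66],
    [0,-0.005,-0.72],
    [0,-0.005,-0.75]
  ],
  "twist": [
    [0,0,0],
    [0,0,0],
    [0,0,0],
    [0,0,0],
    [0,0,0],
    [0,0,0],
    [0,0,0],
    [0,0,0]
  ]
}}

```text
time: 5.15
tcp_pos: [525.0, -68.4, 176.6]
orientation: [-3.138, -0.143, 0.001]
contact_force: [0.2, 0.2, -0.0]
gripper_width: 0.548
grasp_force: 0.0
```

{"api": "send_rows", "payload": {
  "slide": [
    [0,0,0],
    [0,0,0],
    [0,0,0],
    [0,0,0],
    [0,0,0],
    [0,0,0],
    [0,0,0],
    [0,0,0]
  ],
  "twist": [
    [0,0,0],
    [0,0,0],
    [0,0,0],
    [0,0,0],
    [0,0,0],
    [0,0,0],
    [0,0,0],
    [0,0,0]
  ],
  "gripper": -1,
  "grip_force": 12
}}

```text
time: 6.15
tcp_pos: [525.3, -68.6, 177.4]
orientation: [3.138, 0.143, 0.001]
contact_force: [-0.5, -1.2, 4.3]
gripper_width: 0.128
grasp_force: 12.0
```

{"api": "send_rows", "payload": {
  "slide": [
    [-0.005,0.06,0],
    [-0.015,0.16,0],
    [-0.025,0.27,0],
    [-0.036,0.38,0],
    [-0.046,0.49,0],
    [-0.056,0.6,0],
    [-0.065,0.69,0],
    [-0.07,0.74,0]
  ],
  "twist": [
    [0,0,0],
    [0,0,0],
    [0,0,0],
    [0,0,0],
    [0,0,0],
    [0,0,0],
    [0,0,0],
    [0,0,0]
  ]
}}

```text
time: 7.15
tcp_pos: [514.6, 44.1, 177.4]
orientation: [-3.138, -0.145, -0.001]
contact_force: [0.0, -2.1, 6.2]
gripper_width: 0.132
grasp_force: 12.0
```

{"api": "send_rows", "payload": {
  "slide": [
    [-0.001,0.01,0],
    [-0.002,0.02,0],
    [-0.003,0.03,0],
    [-0.004,0.04,0],
    [-0.005,0.05,0],
    [-0.006,0.06,0],
    [-0.006,0.07,0],
    [-0.007,0.07,0]
  ],
  "twist": [
    [0,0,0],
    [0,0,0],
    [0,0,0],
    [0,0,0],
    [0,0,0],
    [0,0,0],
    [0,0,0],
    [0,0,0]
  ]
}}

```text
time: 8.15
tcp_pos: [513.7, 53.5, 177.4]
orientation: [-3.138, -0.143, -0.001]
contact_force: [0.8, -0.3, 5.9]
gripper_width: 0.131
grasp_force: 12.0
```

{"api": "send_rows", "payload": {
  "slide": [
    [0,0.005,0],
    [0,0.01,0],
    [-0.001,0.015,0],
    [-0.002,0.02,0],
    [-0.002,0.024,0],
    [-0.002,0.026,0],
    [-0.002,0.026,0],
    [-0.002,0.026,0]
  ],
  "twist": [
    [0,0,0],
    [0,0,0],
    [0,0,0],
    [0,0,0],
    [0,0,0],
    [0,0,0],
    [0,0,0],
    [0,0,0]
  ]
}}

```text
time: 9.15
tcp_pos: [513.5, 54.9, 177.3]
orientation: [3.136, 0.141, 0.0]
contact_force: [-0.3, -6.3, 7.3]
gripper_width: 0.127
grasp_force: 12.0
```

{"api": "send_rows", "payload": {
  "slide": [
    [0,-0.01,0],
    [0,-0.014,0],
    [0,-0.014,0],
    [0,-0.014,0.1],
    [0,-0.014,0.3],
    [0,-0.014,0.5],
    [0,-0.014,0.65],
    [0,-0.014,0.7]
  ],
  "twist": [
    [0,0,0],
    [0,0,0],
    [0,0,0],
    [0,0,0],
    [0,0,0],
    [0,0,0],
    [0,0,0],
    [0,0,0]
  ],
  "gripper": 0.2
}}

```text
time: 10.15
tcp_pos: [514.0, 55.2, 284.3]
orientation: [3.138, 0.144, 0.005]
contact_force: [0.4, 0.1, -0.5]
gripper_width: 0.597
grasp_force: 0.0
```

{"api": "send_rows", "payload": {
  "slide": [
    [0.01,-0.1,0],
    [0.01,-0.2,0],
    [0.01,-0.32,0],
    [0.01,-0.44,0],
    [0.01,-0.54,0],
    [0.01,-0.62,0],
    [0.01,-0.66,0],
    [0.01,-0.66,0]
  ],
  "twist": [
    [0,0,0],
    [0,0,0],
    [0,0,0],
    [0,0,0],
    [0,0,0],
    [0,0,0],
    [0,0,0],
    [0,0,0]
  ]
}}

```text
time: 11.15
tcp_pos: [514.7, -44.4, 282.0]
orientation: [-3.138, -0.142, 0.0]
contact_force: [0.1, 0.1, -0.4]
gripper_width: 0.6
grasp_force: 0.0
```

```bash
python3 - <<'E'
from h import *
from rig import get_obs
import cv2
o=get_obs();print(o['time'],o['tcp_pos'],o['contact_force'])
w,t=[imaging.capture(n)[:,:,::-1] for n in('wrist','top')]
cv2.imwrite('pics/w2.png',np.vstack([w,cv2.resize(t[130:280,150:470],None,fx=2,fy=2)])[:600])
for z in(127.5,150):
    i=imaging.camera_info('wrist');p=i['camera_from_world']@[528.3,-84.5,z,1];p=i['K']@p[:3];print(p[:2]/p[2])
E
```

```text
11.15 [514.68246642 -44.3918102  281.99288372] [ 0.11248112  0.10385485 -0.40050334]
[353.75704364 174.01272875]
[356.22230264 178.56827193]
```

View pics/w2.png

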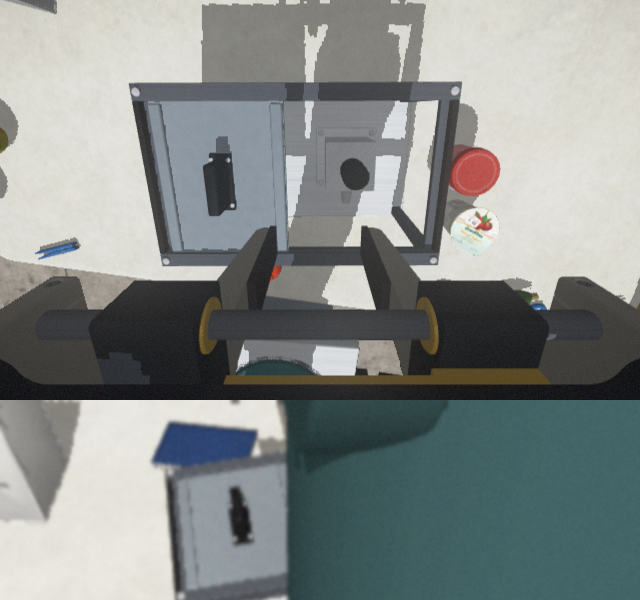

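The guard now lies open at left in the wrist view. The rod's black head shows at (354,174), matching the predicted (354–356, 174–179).

```bash
python3 - <<'E'
from h import *
import cv2
g=cv2.cvtColor(cv2.imread('pics/w2.png'),cv2.COLOR_BGR2GRAY)[:225]
m=(g<38).astype(np.uint8);n,l,s,c=cv2.connectedComponentsWithStats(m)
for k in range(1,n):
    if s[k,4]>200 and 300<c[k][0]<400: print(s[k],c[k],plane('wrist',c[k],138)); 
E
python3 - <<'E'
from h import *
import cv2
g=cv2.cvtColor(cv2.imread('pics/w2.png'),cv2.COLOR_BGR2GRAY)[:400]
print(g[174,330:380],g[150:200,354])
for t in (50,60,70):
    m=np.zeros_like(g);m[150:196,332:378]=g[150:196,332:378]<t
    n,l,s,c=cv2.connectedComponentsWithStats(m);k=1+s[1:,4].argmax();print(t,s[k],c[k],plane('wrist',c[k],140).round(1))
i=imaging.camera_info('wrist')
a=np.linspace(0,6.28,60);X=np.array([[528.3+15*np.cos(t),-84.5+15*np.sin(t),z,1] for z in(105,150) for t in a])
p=(i['K']@(i['camera_from_world']@X.T)[:3]);p=p[:2]/p[2];print(p.min(1),p.max(1))
E
```

```text
[128 129 130 130 127 133 131 131 128 125 109  54  53  56  54  56  55  58
  58  56  58  58  57  56  61  52  56  57  57  57  57  57  60  56  59  60
  59  56  65  96 132 135 132 133 149 219 223 222 223 224] [130 132 130 129 130 130 130 131  93  52  52  49  52  55  51  54  59  53
  51  56  54  57  52  56  61  51  56  52  56  57  55  52  58  54  57  58
  57  58  55  65 110 130 130 131 129 130 129 130 130 132]
50 [343 162   3   3   4] [344.   163.25] [542.1 -70.3 140. ]
60 [341 159  28  31 624] [353.60737179 173.82211538] [531.2 -82.5 140. ]
70 [341 159  28  31 667] [354.13343328 173.92953523] [531.1 -83.1 140. ]
[339.51678424 158.00568482] [369.98351119 191.75819481]
```

{"api": "send_rows", "payload": {
  "slide": [
    [0.03,-0.08,0],
    [0.06,-0.18,0],
    [0.095,-0.25,-0.1],
    [0.095,-0.267,-0.25],
    [0.095,-0.267,-0.4],
    [0.095,-0.267,-0.55],
    [0.095,-0.267,-0.65],
    [0.095,-0.267,-0.7]
  ],
  "twist": [
    [0,0,0],
    [0,0,0],
    [0,0,0],
    [0,0,0],
    [0,0,0],
    [0,0,0],
    [0,0,0],
    [0,0,0]
  ]
}}

```text
time: 12.25
tcp_pos: [528.6, -84.5, 175.8]
orientation: [-3.138, -0.143, 0.003]
contact_force: [0.1, -0.1, 0.7]
gripper_width: 0.598
grasp_force: 0.0
```

```bash
python3 - <<'E'
from h import *
from rig import get_obs
import cv2
o=get_obs();print(o['time'],o['tcp_pos'],o['orientation'],o['contact_force'])
w=imaging.capture('wrist')[:,:,::-1];cv2.imwrite('pics/w3.png',w)
E
```

```text
12.25 [528.56402171 -84.48218723 175.79662674] [-3.13792445e+00 -1.42558062e-01  2.52623519e-03] [ 0.1131027  -0.11263258  0.70002905]
```

View pics/w3.png

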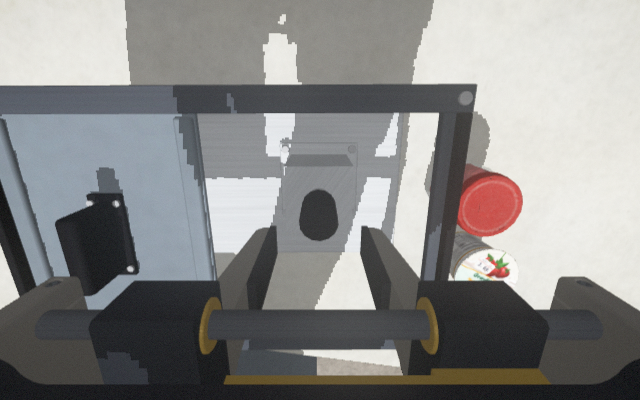

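The head sits at column 319, centred between the fingers, whose midline is also about 319. I'll descend and close.

{"api": "send_rows", "payload": {
  "slide": [
    [0,0,-0.05],
    [0,0,-0.12],
    [0,0,-0.2],
    [0,0,-0.27],
    [0,0,-0.34],
    [0,0,-0.4],
    [0,0,-0.43],
    [0,0,-0.43]
  ],
  "twist": [
    [0,0,0],
    [0,0,0],
    [0,0,0],
    [0,0,0],
    [0,0,0],
    [0,0,0],
    [0,0,0],
    [0,0,0]
  ]
}}

```text
time: 13.3
tcp_pos: [528.9, -84.2, 112.3]
orientation: [-3.138, -0.143, 0.001]
contact_force: [-1.2, 0.5, -0.3]
gripper_width: 0.599
grasp_force: 0.0
```

{"api": "send_rows", "payload": {
  "slide": [
    [0,0,0],
    [0,0,0],
    [0,0,0],
    [0,0,0],
    [0,0,0],
    [0,0,0],
    [0,0,0],
    [0,0,0]
  ],
  "twist": [
    [0,0,0],
    [0,0,0],
    [0,0,0],
    [0,0,0],
    [0,0,0],
    [0,0,0],
    [0,0,0],
    [0,0,0]
  ],
  "gripper": -1,
  "grip_force": 15
}}

```text
time: 14.3
tcp_pos: [529.2, -84.3, 112.9]
orientation: [3.138, 0.143, 0.001]
contact_force: [-0.4, 0.1, 4.2]
gripper_width: 0.321
grasp_force: 15.0
```

{"api": "send_rows", "payload": {
  "slide": [
    [0,0,0.01],
    [0,0,0.02],
    [0,0,0.035],
    [0,0,0.05],
    [0,0,0.065],
    [0,0,0.08],
    [0,0,0.09],
    [0,0,0.1]
  ],
  "twist": [
    [0,0,0],
    [0,0,0],
    [0,0,0],
    [0,0,0],
    [0,0,0],
    [0,0,0],
    [0,0,0],
    [0,0,0]
  ]
}}

```text
time: 15.3
tcp_pos: [528.9, -84.2, 127.7]
orientation: [3.138, 0.143, -0.0]
contact_force: [0.4, -0.2, -3.6]
gripper_width: 0.322
grasp_force: 15.0
```

{"api": "send_rows", "payload": {
  "slide": [
    [0,0,0.02],
    [0,0,0.05],
    [0,0,0.09],
    [0,0,0.13],
    [0,0,0.17],
    [0,0,0.2],
    [0,0,0.22],
    [0,0,0.233]
  ],
  "twist": [
    [0,0,0],
    [0,0,0],
    [0,0,0],
    [0,0,0],
    [0,0,0],
    [0,0,0],
    [0,0,0],
    [0,0,0]
  ]
}}

```text
time: 16.3
tcp_pos: [528.9, -84.2, 162.7]
orientation: [3.138, 0.143, -0.0]
contact_force: [0.2, -0.1, -3.4]
gripper_width: 0.322
grasp_force: 15.0
```

{"api": "send_rows", "payload": {
  "slide": [
    [0,0,0],
    [0,0,0],
    [0,0,0],
    [0,0,0],
    [0,0,0],
    [0,0,0],
    [0,0,0],
    [0,0,0]
  ],
  "twist": [
    [0,0,0],
    [0,0,0],
    [0,0,0],
    [0,0,0],
    [0,0,0],
    [0,0,0],
    [0,0,0],
    [0,0,0]
  ]
}}

```text
time: 17.3
tcp_pos: [529.0, -84.2, 162.5]
orientation: [3.138, 0.143, -0.0]
contact_force: [0.0, 0.5, -3.0]
gripper_width: 0.325
grasp_force: 15.0
```

```bash
python3 - <<'E'
from h import *
from rig import get_obs
import cv2
o=get_obs();print(o['time'],o['tcp_pos'],o['contact_force'],o['moment'],o['grasp_force'])
w=imaging.capture('wrist')[60:300,180:460,::-1];s=imaging.capture('side')[160:300,250:430,::-1]
f=lambda c:cv2.resize(c,(400,int(400*c.shape[0]/c.shape[1])),interpolation=cv2.INTER_CUBIC)[:311]
cv2.imwrite('pics/f.png',np.hstack([f(w),f(s)]))if 0 else cv2.imwrite('pics/f.png',np.vstack([f(w)[:290],f(s)[:300]]))
E
```

```text
17.3 [528.97222722 -84.22696434 162.53618637] [ 0.00483966  0.47940167 -2.96565468] [0.05456672 0.02523465 0.065522  ] 14.999677687883377
```

View pics/f.png

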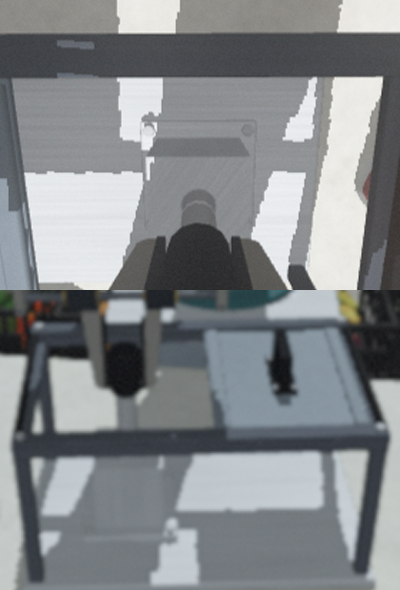

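The rod is gripped upright about 50 mm up, with a groove line on the shaft at about (198,205) in the upper crop. In the lower crop the guard is still open, at cols 205–370. I'm handing in.

```bash
python3 -c "
from rig import sign_off
print(sign_off())"
```

```text
the job is handed in; nothing more can be done
None
```

I slid the guard fully open to its stop, drew the rod straight up about 50 mm and handed the job in at about 17 s with the rod still gripped; the judge's verdict was not shown.

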